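# Reset the locking dial of a sieve shaker console

### The arm

A 6-joint arm with a two-finger parallel gripper is mounted at the origin on the work surface. World frame = base frame: x ahead of the robot, y to its left, z up, the work surface at z = 0. Lengths are in m, angles in rad, forces in N, time in s.
With the tool pointing down it reaches from about 0.375 to 0.75 m from the base axis. Payload 9 kg.
Tool frame: the origin (TCP) lies at the very end of the fingers, on their centre line; the grasp point (between the pads) lies 19 mm behind it; z points along the fingers, y is the line along which they close (so a half turn about z gives the same grasp; the last joint's range is limited). The gripper opens to 85 mm and grips with 20 to 120 N. Pads are 22 mm wide; open, the fingers measure 114 mm over their backs; the gripper's body (76 mm by 85 mm) begins 54 mm behind the grasp point. The pads swing forward as they close: fully open they stand 13 mm farther back than shut.
Start: joints at [-1.411, 0.104, 0.097, 1.564, 0, 1.353], TCP at [0.221, -0.558, 0.231] pointing down, gripper open.
Joint ranges: [-2.99, 2.99], [-0.84, 1.86], [-1.1, 1.16], [-1.84, 2.11], [-1.51, 1.56], [-3.14, 3.14]. Speed limits (rad/s): [2.22, 2.22, 2.57, 3.14, 3.14, 3.14].

### API

Orientations are given as a unit quaternion [x, y, z, w].
In Python, from workcell import arm gives the robot as it stands.
- The arm moves only by the shell command python3 -m pendant 'ROWS' [FORCE]. ROWS is text: rows parted by semicolons, each of 7 numbers parted by spaces: the gripper command: -1 is fully open, 1 is shut, values between are in proportion, then the shift along the tool's x, y, z in cm, then the turn, a rotation vector about the tool's x, y, z in degrees. In form: fingers dx dy dz ax ay az; .... A call has 1 to 5 rows; each row is the pose to reach, as a shift and turn from the pose commanded when the call began, along the tool's axes at that moment; what a row does not reach only later rows make up. A row lasts 1/12 s, in which the tool goes at most 41.7 mm and 7.16 degrees, less where a joint would pass 70% of its speed; a pose out of reach is approached as far as the arm can. A call with a gripper value outside its range is refused whole. The fingers move at their own pace and stop on an object; FORCE is the grip in N (left out, the last holds). Time passes only in rows, so rows that repeat a pose let the fingers close. It gives the time, the measured TCP pose, the force, the opening and the grip force at its end, in the units of the state.
- arm.get_state(): the state, without advancing time (a new reading comes with each control period).
- arm.read_camera(name): name is "scene" or "top"; returns a dict with "image" (420x560x3 uint8, blue, green, red), "intrinsics" (3x3 intrinsics, pixels), "k1" (the pictures are not rectified: a ray, as slopes to the right and down, at radius r is drawn at 1 + k1 r^2 times it, then the intrinsics apply), "camera_from_world" (4x4, takes a point from world to camera coordinates). Camera axes: x right, y down, z forward; pixel columns grow to the right and rows downward; lengths in m; the calibration is good to about 2 mm. A picture is of the moment at which its call begins. There is no depth.
- arm.job_done(): hands the job in; it is judged then, once.
The state is a dict: "t": time; "qpos": joint angles; "joint_velocities": joint speeds; "joint_torque": joint torques, N m; "ee_pos": TCP position; "tcp_rot": TCP orientation; "force": force on the tool from outside, world axes, zero at the start; "wrist_torque": the same for the moment, N m; "opening": finger opening in m; "grip_force": force on a finger pad.
Only numpy, scipy, OpenCV 4.12 (cv2) and the standard library are available. Lean on these libraries where they do the work, as an engineer would, in place of code of your own. Each camera call takes 0.05 s, during which the arm holds its last target. There are 200 camera calls.

### The job

On the sieve shaker's control console, pull the locked black dial up to free it, turn it so that its white pointer is at the red dot, and push it gently back in until it is fully home and locked in the notch by that dot. The notch can be as much as seventeen degrees to either side of the dot and cannot be seen, so feel for it with light pushes: never twist the dial while it is locked and never force it down. Leave the bowl, the sieve and the calculator where they are, and let go of the dial.

Things in the scene. Friction and masses are not known exactly. Their poses are not given: they have to be found in the camera images.
- console: white fixed console, 180 (x) by 240 (y) by 70 mm high; origin at the centre of its underside, z up. The dial's vertical axis stands on its top at x = 0, y = +40 mm in this frame.
- dial_axis (a point): fixed point on the console's top (70 mm above the table) on the dial's vertical axis; x and y axes as the console's. Around it, under the dial's skirt and hidden, lies a 9 mm high steel ring with a wide rest slot and two notches 6.8 mm wide, without chamfers, for the dial's 5 mm square locking pin: to enter a notch the angle must be right within about 2 degrees (0.037 rad).
- dial_grip (a point): centre of the top face of the black dial's grip bar, on the dial's axis; 115 mm above the table when the dial is in. The bar is 50 mm long, 14 mm wide, 30 mm high, standing on a round skirt 60 mm across. The point turns and rises with the dial: x along the bar towards the white pointer line, z up. A locking pin hangs hidden below the skirt, 24 mm from the axis.
- dial_pointer (a point): pointer end of the dial (white line on the bar's top and end), 29 mm from the dial's axis, 30 mm below the bar's top, at the skirt's upper face; x axis radially outward.
- dial_lift (a joint): how far the dial is pulled up: 0 = in (home), 0.012 = fully out (m). Friction of about 4 N holds it at any height; no spring. From 0.007 up the pin is clear of the ring and the dial turns freely (0.04 N m). Pushed down off a notch, the pin lands on the ring and the dial stops hard at 0.007; over a notch it goes on down to 0.
- dial_turn (a joint): angle of the dial (rad), anticlockwise from above positive, limits +-1.75; at 0 the pointer looks along the console's +x. It starts locked in the rest slot within 0.08 of 0. The notches lie near the two dots, at about -62 and +62 degrees, both off by one same unknown angle of up to 17 degrees either way, new each time.
- marker_red: red dot, 12 mm across and 3 mm high, on the console's top, 46 mm from the dial's axis; origin at the centre of its underside. It is at one of two places round the dial, -62 or +62 degrees of dial_turn; the blue dot is at the other.
- marker_blue: blue dot of the same size; not the one wanted.
- bowl: loose steel bowl, 110 mm across and 45 mm high; origin at the centre of its underside; leave alone.
- sieve: loose small brass sieve pan, 100 mm across and 45 mm high; origin at the centre of its underside; leave alone.
- calculator: loose grey calculator, 75 by 140 by 14 mm; origin at the centre of its underside; leave alone.

How it is judged:
On the way, in this order (a step that is already met when the one before it is completed fails the run):
1. the dial is pulled up clear of its lock (8 mm or more) (value of joint dial_lift above 0.008 m), for 0.1 s.
2. the raised dial is turned to the neighbourhood of the red dot (value of joint dial_lift above 0.005 m and horizontal distance between dial_pointer and marker_red below 0.0235 m), for 0.05 s.
At the end, for the whole second after the job is handed in: the dial is fully in (lift below 2 mm), at rest, its pointer within about 20 degrees of the red dot (pointer end within 21.4 mm of the dot's centre, seen from above), so that it is locked in the red dot's notch; bowl, sieve and calculator within 20 mm of where they started (value of joint dial_lift below 0.002 m and horizontal distance between dial_pointer and marker_red below 0.0214 m and velocity of joint dial_turn between -0.05 and 0.05 rad/s and distance of each of bowl, sieve, calculator from where it was at the start of the episode below 0.02 m); the robot touches nothing.
It fails at once if the locking pin is forced against the ring with more than 35 N (twisting a locked dial or ramming it down off a notch) (contact force between pin and console above 35 N).
It fails at once if the steel bowl is pushed more than 20 mm (distance of bowl from where it was at the start of the episode above 0.02 m).
It fails at once if the brass sieve is pushed more than 20 mm (distance of sieve from where it was at the start of the episode above 0.02 m).
It fails at once if the calculator is pushed more than 20 mm (distance of calculator from where it was at the start of the episode above 0.02 m).
It also fails if it takes over 58 s, if anything falls off the work surface, if the arm or the gripper's body presses on something with over 40 N, if the wrist force passes 120 N, or if a joint passes its speed limit or range.

## Working session

There is one attempt and no reset: what is moved stays moved. The work goes in short steps, Python scripts to look and compute and a shell command to move; the robot and the scene stay as the last step left them, time stands still between calls to the robot, and variables do not carry over. Pictures are saved under pics/ and viewed, at most 10 in all, crops included, and the job is handed in when it is done.

```bash
mkdir -p pics; ls; python3 - <<'E'
from workcell import arm
import cv2,pickle,numpy as np
d={}
for n in("top","scene"):
    r=arm.read_camera(n);d[n]=r;cv2.imwrite(f"pics/{n}0.png",r["image"]);print(n,r["intrinsics"],r["k1"],np.round(r["camera_from_world"],3))
pickle.dump(d,open("c0.pkl","wb"))
s=arm.get_state();print(s)
E
```

```text
pics
top [[479.64088109   0.         292.33862044]
 [  0.         479.64088109 215.00008022]
 [  0.           0.           1.        ]] -0.08533592762572365 [[-0.015 -1.     0.005  0.055]
 [-0.998  0.015 -0.061  0.524]
 [ 0.061 -0.005 -0.998  0.997]
 [ 0.     0.     0.     1.   ]]
scene [[448.55160128   0.         277.67997474]
 [  0.         448.55160128 212.67736845]
 [  0.           0.           1.        ]] -0.002060039947648106 [[ 0.699  0.715 -0.007 -0.423]
 [ 0.568 -0.562 -0.601 -0.2  ]
 [-0.434  0.416 -0.799  1.135]
 [ 0.     0.     0.     1.   ]]
{'t': 0.1, 'qpos': array([-1.41074206e+00,  1.04615229e-01,  9.65282745e-02,  1.56394105e+00,
       -6.67975345e-06,  1.35313603e+00]), 'joint_velocities': array([-3.08821623e-04, -3.56296343e-04,  4.35382951e-03, -3.22662966e-04,
        7.26383781e-05, -8.11260139e-04]), 'joint_torque': array([ 5.66431903e-03, -5.58207107e+01,  5.04723072e+01,  1.30338935e-02,
       -3.24523471e-04, -1.40884049e-05]), 'ee_pos': array([ 0.22125473, -0.55736854,  0.23060404]), 'tcp_rot': array([ 9.82219219e-01,  1.87736587e-01,  1.43970341e-05, -6.15678272e-04]), 'force': array([-0.2371341 ,  0.18998309, -0.27115436]), 'wrist_torque': array([-0.00819808,  0.00797508, -0.03255719]), 'grip_force': 0.0, 'opening': 0.085525594060829}
```

View pics/top0.png

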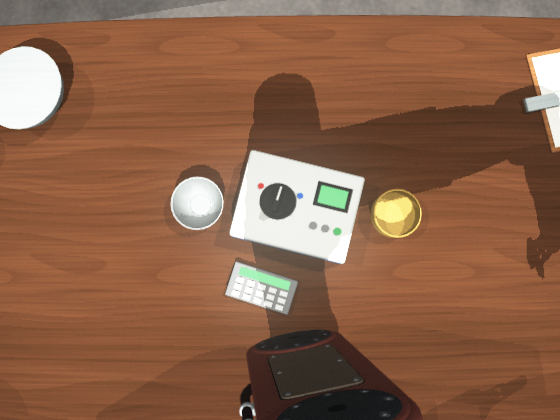

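View pics/scene0.png

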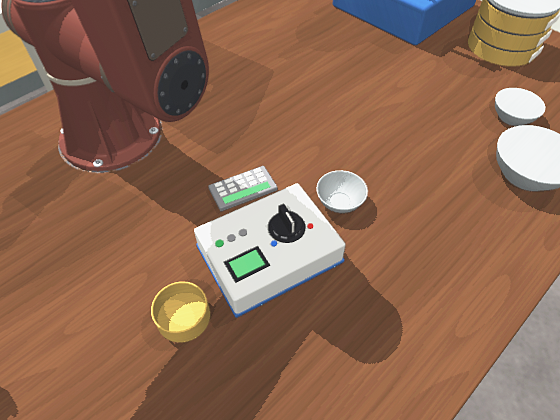

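The top view shows the console centred near (297,207), with the dial at (278,201), its pointer facing up, the red dot left at (261,186) and the blue dot right at (300,196). The bowl is at (197,203), the sieve at (397,213) and the calculator at (261,287). In the scene view the dial is at (287,225), red at (310,226) and blue at (274,243). I'll now localize the dots in both views.

```bash
cat > h.py <<'E'
import numpy as np,cv2
def ray(c,px):
    K=c["intrinsics"];d=np.array([c["k1"],0,0,0])
    u=cv2.undistortPoints(np.array([[px]],float),K,d)[0,0]
    M=c["camera_from_world"];R=M[:3,:3];o=-R.T@M[:3,3]
    return o,R.T@np.array([u[0],u[1],1])
def onz(c,px,z):
    o,v=ray(c,px);return o+v*(z-o[2])/v[2]
def tri(cs,ps):
    A=np.zeros((3,3));b=np.zeros(3)
    for c,p in zip(cs,ps):
        o,v=ray(c,p);v/=np.linalg.norm(v);P=np.eye(3)-np.outer(v,v);A+=P;b+=P@o
    return np.linalg.solve(A,b)
def blob(m,near,r):
    y,x=np.nonzero(m);k=np.hypot(x-near[0],y-near[1])<r
    return np.array([x[k].mean(),y[k].mean()]),k.sum()
E
python3 - <<'E'
from h import *
import pickle
d=pickle.load(open("c0.pkl","rb"))
near={"top":((261,186),(300,196),(278,201)),"scene":((310,226),(274,243),(287,225))}
px={}
for n in d:
    im=d[n]["image"].astype(int);B,G,R=im[...,0],im[...,1],im[...,2]
    px[n]=[blob((R-np.maximum(B,G)>60),near[n][0],9),blob((B-R>60)&(B-G>20),near[n][1],9)]
    print(n,px[n],[onz(d[n],p[0],.073).round(4) for p in px[n]])
P=[tri([d[n] for n in d],[px[n][i][0] for n in d]) for i in(0,1)];print("tri",P)
c=d["top"];r,b=[onz(c,p[0],.073) for p in px["top"]]
r2,b2=[onz(d["scene"],p[0],.073) for p in px["scene"]]
for r,b in((r,b),(r2,b2)):
    v=(r-b)[:2];L=np.linalg.norm(v);yh=v/L;xh=np.array([yh[1],-yh[0]])
    print("sep",L,"axis",(r+b)[:2]/2-xh*.046*np.cos(np.radians(62)),"yaw",np.degrees(np.arctan2(xh[1],xh[0])))
# pointer line & bar in top
im=c["image"].astype(int);mn=im.min(2);mx=im.max(2)
dark=(mx<70);print("dark",blob(dark,(278,201),24),onz(c,blob(dark,(278,201),24)[0],.09))
yy,xx=np.nonzero((mn>110)&(np.hypot(*np.meshgrid(np.arange(560)-278,np.arange(420)-201))<17))
p=np.stack([xx,yy],1);print(len(p),p.tolist())
w=np.array([onz(c,q,.115)[:2] for q in p]);print(w.mean(0));u,s,vt=np.linalg.svd(w-w.mean(0));print(s,np.degrees(np.arctan2(vt[0][1],vt[0][0])))
for n,q in(("top",c["image"][165:235,240:315]),("scene",d["scene"]["image"][190:260,250:325])): cv2.imwrite(f"pics/crop_{n}.png",cv2.resize(q,None,fx=5,fy=5,interpolation=cv2.INTER_CUBIC))
cv2.imwrite("pics/crops.png",np.hstack([cv2.imread("pics/crop_top.png"),cv2.imread("pics/crop_scene.png")]))
E
```

```text
top [(array([260.31034483, 185.44827586]), np.int64(29)), (array([299.67857143, 195.32142857]), np.int64(28))] [array([0.5816, 0.1107, 0.073 ]), array([0.5606, 0.0323, 0.073 ])]
scene [(array([309.78571429, 225.5       ]), np.int64(28)), (array([273.6       , 243.03333333]), np.int64(30))] [array([0.5819, 0.11  , 0.073 ]), array([0.5616, 0.0319, 0.073 ])]
tri [array([0.58160327, 0.1106513 , 0.07214344]), array([0.56086668, 0.03237757, 0.07161019])]
sep 0.08124243386910253 axis [0.5502598 0.0770958] yaw -14.989310404743163
sep 0.08069195706167391 axis [0.55084854 0.07637513] yaw -14.523997932937773
dark (array([nan, nan]), np.int64(0)) [nan nan nan]
47 [[280, 186], [281, 186], [279, 187], [280, 187], [281, 187], [282, 187], [279, 188], [280, 188], [281, 188], [279, 189], [280, 189], [281, 189], [278, 190], [279, 190], [280, 190], [281, 190], [278, 191], [279, 191], [280, 191], [278, 192], [279, 192], [280, 192], [277, 193], [278, 193], [279, 193], [280, 193], [277, 194], [278, 194], [279, 194], [277, 195], [278, 195], [279, 195], [276, 196], [277, 196], [278, 196], [279, 196], [276, 197], [277, 197], [278, 197], [276, 198], [277, 198], [278, 198], [276, 199], [277, 199], [278, 199], [276, 200], [277, 200]]
[0.5616013  0.07342752]
[0.05673896 0.01158253] 161.47394315830397h.py:16: RuntimeWarning: Mean of empty slice.
  return np.array([x[k].mean(),y[k].mean()]),k.sum()
  ret = ret.dtype.type(ret / rcount)
```

View pics/crops.png

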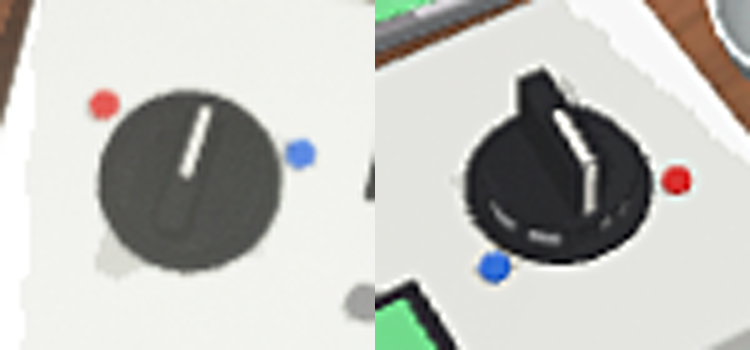

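The crops show the white line on the bar tilted about 18° in world yaw, roughly 3.5° off the console's x. The red dot is on the +62° side. I'll move there with tool x along the bar's reverse direction (yaw 162°), which leaves wrist room for turning.

```bash
cat > rem.py <<'E'
import sys,numpy as np
from workcell import arm
from scipy.spatial.transform import Rotation as R
x,y,z,yaw=map(float,sys.argv[1:5]);s=arm.get_state()
C=R.from_quat(s["tcp_rot"]);T=R.from_euler("z",yaw,degrees=True)*R.from_euler("x",180,degrees=True)
print("t",s["t"],"d_cm",(C.inv().apply(np.array([x,y,z])-s["ee_pos"])*100).round(2),"rv",np.degrees((C.inv()*T).as_rotvec()).round(2),"pos",s["ee_pos"].round(4),"q",s["qpos"].round(2),"F",s["force"].round(1),"M",s["wrist_torque"].round(2),"op",s["opening"],s["grip_force"])
E
python3 rem.py .5505 .0768 .20 162
python3 -m pendant '-1 54 -47 0 0 0 -140;-1 54 -47 0 0 0 -140;-1 54 -47 0 0 0 -140;-1 54 -47 0 0 0 -140;-1 54 -47 0 0 0 -140' 30
python3 rem.py .5505 .0768 .20 162
```

```text
t 0.1 d_cm [ 53.99 -46.8    3.13] rv [-1.0000e-02 -9.0000e-02 -1.4036e+02] pos [ 0.2213 -0.5574  0.2306] q [-1.41  0.1   0.1   1.56 -0.    1.35] F [-0.2  0.2 -0.3] M [-0.01  0.01 -0.03] op 0.085525594060829 0.0
t: 0.52
ee_pos: [0.3173, -0.3707, 0.2308]
tcp_rot: [0.876, 0.483, 0.0, -0.0]
force: [0.1, -0.0, 0.3]
opening: 0.0854
grip_force: 0.0
t 0.5167 d_cm [50.29 -4.13  3.1 ] rv [ 0.0000e+00 -3.0000e-02 -1.0422e+02] pos [ 0.3173 -0.3707  0.2308] q [-1.13 -0.24 -0.23  1.58  0.    1.  ] F [ 0.1 -0.   0.3] M [-0.03 -0.03  0.03] op 0.08539474979373568 0.0
```

```bash
python3 -m pendant '-1 50 -4 0 0 0 -104;-1 50 -4 0 0 0 -104;-1 50 -4 0 0 0 -104;-1 50 -4 0 0 0 -104;-1 50 -4 0 0 0 -104'
python3 rem.py .5505 .0768 .20 162
```

```text
t: 0.93
ee_pos: [0.415, -0.1866, 0.2311]
tcp_rot: [0.685, 0.729, -0.0, 0.0]
force: [1.8, -0.6, 0.0]
opening: 0.0853
grip_force: 0.0
t 0.9333 d_cm [25.44 15.18  3.11] rv [ 0.00e+00  1.00e-02 -6.84e+01] pos [ 0.415  -0.1866  0.2311] q [-0.71 -0.34 -0.32  1.6  -0.    0.8 ] F [ 1.8 -0.6  0. ] M [-0.02 -0.05 -0.02] op 0.08526504296400872 0.0
```

```bash
python3 -m pendant '-1 25.4 15.2 3 0 0 -68.4;-1 25.4 15.2 3 0 0 -68.4;-1 25.4 15.2 3 0 0 -68.4;-1 25.4 15.2 3 0 0 -68.4;-1 25.4 15.2 3 0 0 -68.4'
python3 rem.py .5505 .0768 .15 162
```

```text
t: 1.35
ee_pos: [0.5112, -0.0027, 0.2099]
tcp_rot: [0.427, 0.904, -0.0, 0.0]
force: [0.2, -0.8, 1.3]
opening: 0.0853
grip_force: 0.0
t 1.35 d_cm [3.65 8.09 5.99] rv [-1.000e-02  1.000e-02 -3.256e+01] pos [ 0.5112 -0.0027  0.2099] q [-0.26 -0.17 -0.21  1.53 -0.    0.62] F [ 0.2 -0.8  1.3] M [-0.09 -0.03 -0.03] op 0.08530685886481475 0.0
```

```bash
python3 -m pendant '-1 3.6 8.1 4 0 0 -32.6;-1 3.6 8.1 4 0 0 -32.6;-1 3.6 8.1 5 0 0 -32.6;-1 3.6 8.1 6 0 0 -32.6;-1 3.6 8.1 6 0 0 -32.6'
python3 -m pendant '-1 0 0 0 0 0 0;-0.3 0 0 0 0 0 0;-0.3 0 0 0 0 0 0'
python3 rem.py .5505 .0768 .088 162
python3 - <<'E'
from h import *
from workcell import arm
import cv2
a=arm.read_camera("top")["image"][120:270,180:380];b=arm.read_camera("scene")["image"][130:280,200:400]
cv2.imwrite("pics/v1.png",cv2.resize(np.hstack([a,b]),None,fx=2,fy=2,interpolation=cv2.INTER_CUBIC))
E
```

```text
t: 1.77
ee_pos: [0.5495, 0.0755, 0.1468]
tcp_rot: [0.155, 0.988, -0.0, -0.002]
force: [0.1, -0.3, -0.4]
opening: 0.0853
grip_force: 0.0
t: 2.02
ee_pos: [0.5511, 0.0738, 0.1506]
tcp_rot: [0.161, 0.987, -0.0, 0.0]
force: [0.2, 0.3, 0.4]
opening: 0.0638
grip_force: 0.0
t 2.0167 d_cm [0.16 0.27 6.26] rv [ 0.    0.03 -0.49] pos [0.5511 0.0738 0.1506] q [-0.1  -0.03 -0.19  1.41 -0.    0.22] F [0.2 0.3 0.4] M [ 0.04  0.02 -0.  ] op 0.06378922140730423 0.0
```

View pics/v1.png

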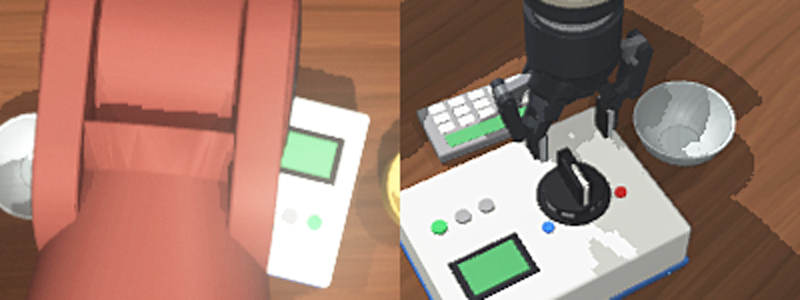

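The scene crop shows the gripper above the dial with its fingers on either side of the bar, clear of the bowl. Next I descend and grip lightly.

```bash
python3 -m pendant '-0.3 0.1 0.25 2 0 0 -0.5;-0.3 0.1 0.25 4 0 0 -0.5;-0.3 0.1 0.25 5.2 0 0 -0.5;-0.3 0.1 0.25 6.2 0 0 -0.5;-0.3 0.1 0.25 6.2 0 0 -0.5'
python3 rem.py .5505 .0768 .088 162
python3 -m pendant '0.2 0 0 0 0 0 0;0.6 0 0 0 0 0 0;0.6 0 0 0 0 0 0;0.6 0 0 0 0 0 0;0.6 0 0 0 0 0 0' 20
python3 rem.py .5505 .0768 .088 162
```

```text
t: 2.53
ee_pos: [0.5496, 0.0766, 0.0863]
tcp_rot: [0.155, 0.988, -0.0, -0.001]
force: [-0.7, -0.2, 0.5]
opening: 0.0557
grip_force: 0.0
t 2.5333 d_cm [-0.08  0.04 -0.17] rv [-0.04 -0.16  0.13] pos [0.5496 0.0766 0.0863] q [-0.1  -0.   -0.28  1.3  -0.    0.21] F [-0.7 -0.2  0.5] M [ 0.05 -0.   -0.03] op 0.055693096568038544 0.0
t: 2.95
ee_pos: [0.5513, 0.0767, 0.089]
tcp_rot: [0.155, 0.988, -0.0, 0.001]
force: [-0.2, 0.9, -0.9]
opening: 0.017
grip_force: 0.0
t 2.95 d_cm [ 0.08 -0.01  0.1 ] rv [0.01 0.06 0.17] pos [0.5513 0.0767 0.089 ] q [-0.1  -0.01 -0.27  1.3  -0.    0.21] F [-0.2  0.9 -0.9] M [-0.07  0.01 -0.04] op 0.017022586858017382 0.0
```

```bash
python3 -m pendant '0.7 0 0 0 0 0 0;1 0 0 0 0 0 0;1 0 0 0 0 0 0;1 0 0 0 0 0 0' 25
python3 rem.py .5505 .0768 .088 162
```

```text
t: 3.28
ee_pos: [0.5514, 0.0773, 0.089]
tcp_rot: [0.155, 0.988, 0.001, 0.001]
force: [-0.0, 5.7, 4.9]
opening: 0.0139
grip_force: 25.2
t 3.2833 d_cm [ 0.07 -0.07  0.1 ] rv [0.08 0.06 0.2 ] pos [0.5514 0.0773 0.089 ] q [-0.1  -0.01 -0.27  1.3   0.    0.21] F [-0.   5.7  4.9] M [ 1.12 -0.17 -0.07] op 0.013865111943261076 25.18540531396866
```

```bash
python3 -m pendant '1 0 0.05 0 0 0 0;1 0 0.05 -0.3 0 0 0;1 0 0.05 -0.6 0 0 0;1 0 0.05 -0.9 0 0 0;1 0 0.05 -1.1 0 0 0' 50
python3 rem.py .5505 .0768 .100 162
python3 -m pendant '1 0 0 0 0 0 0;1 0 0 0 0 0 0'
python3 rem.py .5505 .0768 .100 162
```

```text
t: 3.7
ee_pos: [0.5513, 0.0773, 0.099]
tcp_rot: [0.155, 0.988, 0.0, 0.0]
force: [5.4, 3.7, -5.3]
opening: 0.0133
grip_force: 51.8
t 3.7 d_cm [ 0.06 -0.07 -0.1 ] rv [0.03 0.02 0.18] pos [0.5513 0.0773 0.099 ] q [-0.1  -0.01 -0.26  1.32  0.    0.22] F [ 5.4  3.7 -5.3] M [ 0.65 -1.16  0.06] op 0.013259805879745526 51.76435053348541
t: 3.87
ee_pos: [0.5513, 0.0773, 0.0993]
tcp_rot: [0.155, 0.988, 0.0, 0.0]
force: [3.7, 3.4, -2.3]
opening: 0.0128
grip_force: 52.4
t 3.8667 d_cm [ 0.06 -0.07 -0.07] rv [0.03 0.04 0.18] pos [0.5513 0.0773 0.0993] q [-0.1  -0.01 -0.26  1.32  0.    0.22] F [ 3.7  3.4 -2.3] M [ 0.75 -0.8  -0.01] op 0.012834745543961428 52.38310396671295
```

```bash
python3 -m pendant '1 0.03 0.05 0 0 0 -2;1 0.03 0.05 0 0 0 -4;1 0.03 0.05 0 0 0 -6;1 0.03 0.05 0 0 0 -6'
python3 rem.py .5505 .0768 .100 162
```

```text
t: 4.2
ee_pos: [0.5514, 0.0775, 0.0993]
tcp_rot: [0.102, 0.995, -0.0, 0.001]
force: [4.3, 1.5, -2.3]
opening: 0.0131
grip_force: 52.3
t 4.2 d_cm [ 0.07 -0.09 -0.07] rv [-0.    0.06  6.29] pos [0.5514 0.0775 0.0993] q [-0.1  -0.01 -0.26  1.32 -0.    0.11] F [ 4.3  1.5 -2.3] M [ 0.39 -1.06  0.03] op 0.013143868175458548 52.3053252696991
```

Lifted, and it turns freely (about 0.03 N m). Next I turn to about 44°.

```bash
python3 -m pendant '1 -0.05 0.03 0 0 0 -6;1 -0.05 0.03 0 0 0 -12;1 -0.05 0.03 0 0 0 -18;1 -0.05 0.03 0 0 0 -24;1 -0.05 0.03 0 0 0 -30'
python3 -m pendant '1 0 0 0 0 0 -6;1 0 0 0 0 0 -11;1 0 0 0 0 0 -11;1 0 0 0 0 0 -11'
python3 rem.py .5505 .0768 .100 209.2
python3 - <<'E'
from workcell import arm
import cv2
cv2.imwrite("pics/v2.png",cv2.resize(arm.read_camera("scene")["image"][160:270,220:370],None,fx=5,fy=5,interpolation=cv2.INTER_CUBIC))
E
```

```text
t: 4.62
ee_pos: [0.5515, 0.0786, 0.0993]
tcp_rot: [-0.161, 0.987, 0.001, 0.0]
force: [2.9, 7.1, -0.2]
opening: 0.0128
grip_force: 52.6
t: 4.95
ee_pos: [0.5513, 0.0789, 0.0993]
tcp_rot: [-0.253, 0.968, 0.001, 0.0]
force: [1.1, 7.6, 0.4]
opening: 0.0131
grip_force: 52.6
t 4.95 d_cm [ 0.17 -0.15 -0.07] rv [0.09 0.05 0.06] pos [0.5513 0.0789 0.0993] q [-0.09 -0.01 -0.26  1.32  0.   -0.6 ] F [1.1 7.6 0.4] M [ 1.61 -0.42  0.04] op 0.013130285210059304 52.6426237821579
```

View pics/v2.png

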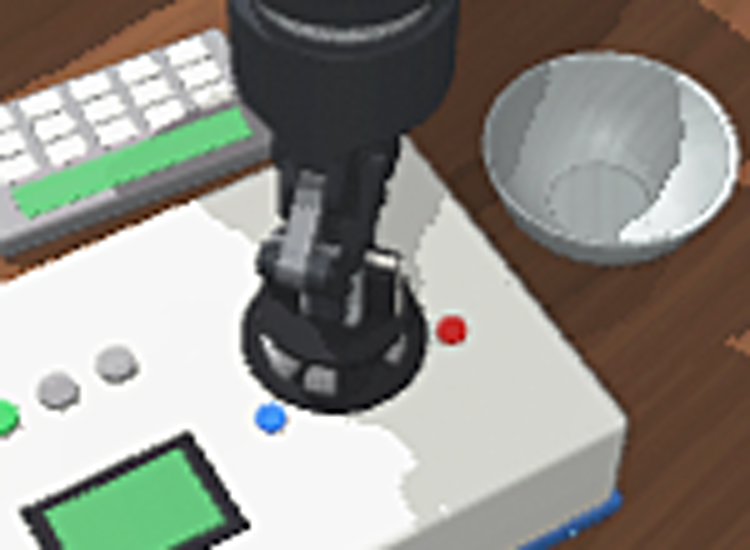

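Pointer end is near the red dot at (452,330 in the crop), and nothing else is disturbed. I relieve the side force, then start probing.

```bash
python3 -m pendant '1 -0.05 0.09 0 0 0 0;1 -0.05 0.09 0 0 0 0;1 -0.05 0.09 0 0 0 0'
python3 rem.py .5513 .0785 .100 209.2
```

```text
t: 5.25
ee_pos: [0.5513, 0.079, 0.0993]
tcp_rot: [-0.252, 0.968, 0.0, -0.0]
force: [1.7, 2.9, -0.1]
opening: 0.0128
grip_force: 52.6
t 5.25 d_cm [ 0.03 -0.05 -0.07] rv [ 0.   -0.   -0.02] pos [0.5513 0.079  0.0993] q [-0.09 -0.01 -0.26  1.32  0.   -0.6 ] F [ 1.7  2.9 -0.1] M [ 0.75 -0.34  0.02] op 0.012806390056430049 52.64760375022888
```

```bash
python3 -m pendant '1 0 0 0.15 0 0 0;1 0 0 0.3 0 0 0;1 0 0 0.4 0 0 0;1 0 0 0.5 0 0 0;1 0 0 0.5 0 0 0'
python3 rem.py .5513 .0785 .096 209.2
```

```text
t: 5.67
ee_pos: [0.5514, 0.079, 0.0941]
tcp_rot: [-0.252, 0.968, 0.0, -0.0]
force: [1.2, 4.6, 0.9]
opening: 0.0132
grip_force: 52.7
t 5.6667 d_cm [ 0.03 -0.04 -0.19] rv [ 0.01  0.   -0.02] pos [0.5514 0.079  0.0941] q [-0.09 -0.01 -0.27  1.31  0.   -0.6 ] F [1.2 4.6 0.9] M [ 0.89 -0.34  0.01] op 0.013221624817400898 52.73121535778046
```

```bash
python3 -m pendant '1 0 0 0.1 0 0 0;1 0 0 0.1 0 0 0'
python3 rem.py .5513 .0785 .096 209.2
python3 -m pendant '1 0 0 0.1 0 0 0;1 0 0 0.1 0 0 0'
python3 rem.py .5513 .0785 .096 209.2
```

```text
t: 5.83
ee_pos: [0.5514, 0.079, 0.0931]
tcp_rot: [-0.252, 0.968, 0.0, -0.0]
force: [0.7, 4.1, 1.6]
opening: 0.0131
grip_force: 52.8
t 5.8333 d_cm [ 0.03 -0.04 -0.29] rv [ 0.01 -0.   -0.02] pos [0.5514 0.079  0.0931] q [-0.09 -0.01 -0.27  1.31  0.   -0.6 ] F [0.7 4.1 1.6] M [ 0.9  -0.23 -0.01] op 0.013053766816545777 52.81233251094818
t: 6.0
ee_pos: [0.5513, 0.079, 0.0921]
tcp_rot: [-0.252, 0.968, 0.0, -0.0]
force: [0.2, 4.3, 1.7]
opening: 0.0131
grip_force: 52.9
t 6.0 d_cm [ 0.03 -0.05 -0.39] rv [ 0.01 -0.   -0.02] pos [0.5513 0.079  0.0921] q [-0.09 -0.   -0.27  1.31  0.   -0.6 ] F [0.2 4.3 1.7] M [ 1.03 -0.17  0.06] op 0.01312966854087447 52.8743040561676
```

```bash
python3 - <<'E'
from workcell import arm
import cv2,pickle,numpy as np
n=arm.read_camera("scene")["image"];cv2.imwrite("pics/raw3.png",n)
o=pickle.load(open("c0.pkl","rb"))["scene"]["image"]
v2=cv2.resize(cv2.imread("pics/v2.png"),(150,110),interpolation=cv2.INTER_AREA)
for nm,i in(("start",o[160:270,220:370]),("v2",v2),("now",n[160:270,220:370])):
    g=i.max(2).astype(float)
    # bottom dark->bright edge per column, subpixel at level 130
    e=[]
    for c in range(60,76,2):
        col=g[70:,c]; k=np.argmax(col>130); e.append(70+k-1+(130-col[k-1])/(col[k]-col[k-1]))
    print(nm,np.round(e,1))
a=[cv2.resize(i,None,fx=5,fy=5,interpolation=cv2.INTER_CUBIC) for i in(v2[40:90,40:110],n[200:250,260:330])]
cv2.imwrite("pics/v3.png",np.hstack(a))
E
```

```text
start [81.5 76.5 76.8 77.  82.5 82.1 71.7 81.1]
v2 [81.4 73.6 73.8 82.5 82.5 82.2 81.8 81.3]
now [81.4 82.  82.2 82.5 82.5 82.2 81.8 81.3]
```

View pics/v3.png

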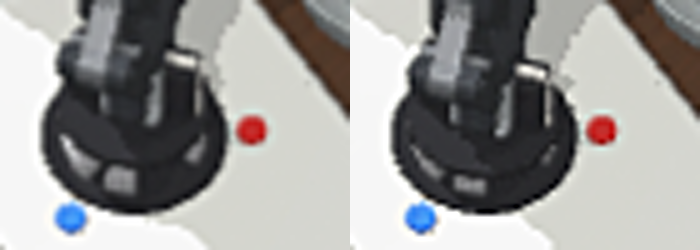

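The windows in the skirt side have shrunk from the lifted picture (left) to now (right), so the dial really has gone down below the ring top. The pin is in the notch at about 44°. I continue gently to home.

```bash
python3 -m pendant '1 0 0 0.1 0 0 0;1 0 0 0.2 0 0 0;1 0 0 0.2 0 0 0'
python3 rem.py .5513 .0785 .089 209.2
python3 -m pendant '1 0 0 0.1 0 0 0;1 0 0 0.15 0 0 0;1 0 0 0.15 0 0 0'
python3 rem.py .5513 .0785 .089 209.2
```

```text
t: 6.3
ee_pos: [0.5513, 0.079, 0.0901]
tcp_rot: [-0.252, 0.968, 0.0, -0.0]
force: [1.4, 5.2, 1.1]
opening: 0.0131
grip_force: 52.9
t 6.3 d_cm [ 0.03 -0.04  0.11] rv [ 0.01 -0.   -0.02] pos [0.5513 0.079  0.0901] q [-0.09 -0.   -0.27  1.3   0.   -0.6 ] F [1.4 5.2 1.1] M [ 1.1  -0.17  0.05] op 0.013106924228478282 52.8631192445755
t: 6.55
ee_pos: [0.5514, 0.079, 0.0891]
tcp_rot: [-0.252, 0.968, -0.0, 0.0]
force: [-1.4, 5.2, 5.2]
opening: 0.0128
grip_force: 53.4
t 6.55 d_cm [ 0.03 -0.04  0.01] rv [-0.    0.   -0.02] pos [0.5514 0.079  0.0891] q [-0.09 -0.   -0.27  1.3   0.   -0.6 ] F [-1.4  5.2  5.2] M [1.19 0.3  0.03] op 0.012848283515006723 53.42173755168915
```

```bash
python3 -m pendant '1 0 0 0.06 0 0 0;1 0 0 0.06 0 0 0'
python3 rem.py .5513 .0785 .089 209.2
```

```text
t: 6.72
ee_pos: [0.5515, 0.079, 0.089]
tcp_rot: [-0.252, 0.968, -0.0, 0.0]
force: [-3.6, 4.2, 10.2]
opening: 0.013
grip_force: 54.0
t 6.7167 d_cm [ 0.04 -0.04  0.  ] rv [-0.02  0.02 -0.02] pos [0.5515 0.079  0.089 ] q [-0.09 -0.   -0.27  1.3  -0.   -0.6 ] F [-3.6  4.2 10.2] M [1.14 0.67 0.07] op 0.013040435697733816 54.03548777103424
```

There is a hard stop at the original home height, so it is home. I relax, open and retreat.

```bash
python3 -m pendant '1 0 0 -0.06 0 0 0;0.5 0 0 -0.05 0 0 0;0 0 0 -0.05 0 0 0;-0.3 0 0 -0.05 0 0 0;-0.3 0 0 -0.05 0 0 0' 20
python3 rem.py .5513 .0785 .2 209.2
python3 -m pendant '-0.3 0 0 -1 0 0 0;-0.3 0 0 -4 0 0 0;-0.3 0 0 -8 0 0 0;-0.3 0 0 -12 0 0 0;-0.3 0 0 -15 0 0 0'
python3 -m pendant '-0.3 0 10 0 0 0 0;-0.3 0 10 0 0 0 0;-0.3 10 20 0 0 0 0;-0.3 14 20 0 0 0 0;-0.3 14 20 0 0 0 0'
python3 rem.py .5513 .0785 .2 209.2
```

```text
t: 7.13
ee_pos: [0.5512, 0.0786, 0.0883]
tcp_rot: [-0.252, 0.968, -0.0, -0.0]
force: [-0.1, 0.2, 1.1]
opening: 0.0548
grip_force: 0.0
t 7.1333 d_cm [ 0.000e+00 -1.000e-02 -1.117e+01] rv [-0.02 -0.05 -0.05] pos [0.5512 0.0786 0.0883] q [-0.09 -0.   -0.27  1.3  -0.   -0.6 ] F [-0.1  0.2  1.1] M [ 0.   -0.   -0.02] op 0.0547937499973774 0.0
t: 7.55
ee_pos: [0.5517, 0.0788, 0.2429]
tcp_rot: [-0.252, 0.968, -0.001, 0.001]
force: [-0.1, -0.2, -0.4]
opening: 0.0552
grip_force: 0.0
t: 7.97
ee_pos: [0.3873, 0.178, 0.2389]
tcp_rot: [-0.252, 0.968, -0.0, -0.0]
force: [-0.4, 0.3, 1.8]
opening: 0.0555
grip_force: 0.0
t 7.9667 d_cm [ -9.45 -16.69   3.9 ] rv [-0.02 -0.01  0.03] pos [0.3873 0.178  0.2389] q [ 0.12 -0.43 -0.37  1.63 -0.   -0.39] F [-0.4  0.3  1.8] M [0.05 0.02 0.01] op 0.05547019800252633 0.0
```

```bash
python3 - <<'E'
from workcell import arm
from h import *
import pickle
o=pickle.load(open("c0.pkl","rb"))
t=arm.read_camera("top");s=arm.read_camera("scene")
f=lambda i,y,x,h,w:cv2.resize(i[y:y+h,x:x+w],(370,280),interpolation=cv2.INTER_CUBIC)
cv2.imwrite("pics/v4.png",np.vstack([np.hstack([f(t["image"],130,210,140,185),f(s["image"],160,190,140,185)]),np.hstack([f(s["image"],192,250,70,92),f(o["scene"]["image"],192,250,70,92)])]))
E
```

```text
(no output)
```

View pics/v4.png

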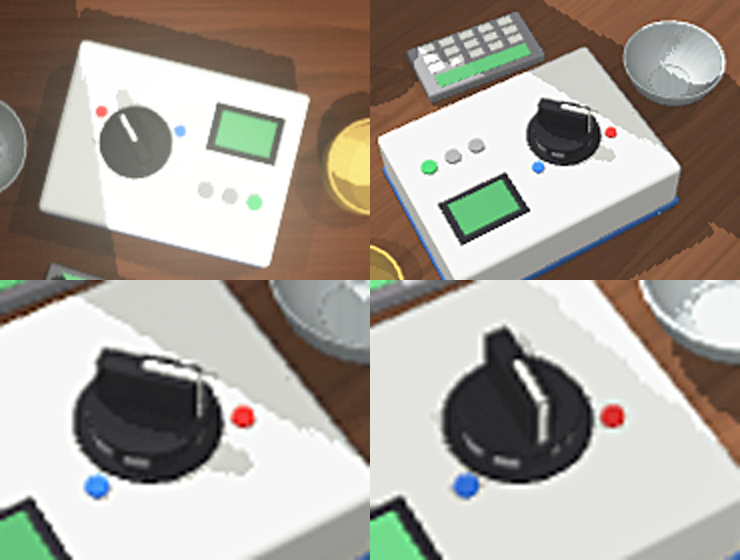

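The dial sits as low as it did at the start, in the red dot's notch, and the other objects look unmoved. I'll make one numeric check before handing in.

```bash
python3 - <<'E'
from workcell import arm
from h import *
c=arm.read_camera("top");im=c["image"].astype(int)
X,Y=np.meshgrid(np.arange(560)-277.5,np.arange(420)-201)
m=(im.min(2)>140)&(np.hypot(X,Y)<15)
p=np.argwhere(m)[:,::-1];w=np.array([onz(c,q,.115)[:2] for q in p])
u,s,v=np.linalg.svd(w-w.mean(0));a=np.degrees(np.arctan2(v[0][1],v[0][0]))%180
print(len(p),s,"bar yaw",a,"dial_turn",a+14.8)
ax=np.array([.5513,.0785]);d=w.mean(0)-np.array([.5505,.0768]);print("axis->line",np.degrees(np.arctan2(d[1],d[0]))+14.8)
t=a+14.8;print("dist mm",np.sqrt(46**2+29**2-2*46*29*np.cos(np.radians(62-t))))
E
```

```text
49 [0.0545345 0.0132198] bar yaw 28.929537408427052 dial_turn 43.72953740842705
axis->line 45.15918361420151
dist mm 20.579146982414404
```

```bash
python3 -c "
from workcell import arm
print(arm.job_done())"
```

```text
the job is handed in; nothing more can be done
None
```

I pulled the dial up, turned it to about 44°, pushed it home into the red dot's notch, let go of it and handed the job in; the pointer end measured about 20.6 mm from the dot (limit 21.4 mm), nothing else was seen to move, and no verdict was returned.

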